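Eject the clean honing steel and stand it in its tube

ROBOT

A 7-joint arm with a two-finger parallel gripper is mounted at the origin on the work surface. World frame = base frame: x ahead of the robot, y to its left, z up, the work surface at z = 0. Lengths are in m, angles in rad, forces in N, time in s.
With the tool pointing down it reaches from about 0.4 to 0.85 m from the base axis. Payload 10.4 kg.
Tool frame: the origin (TCP) lies on the centre line of the jaws, within the pads' length; the fingertips stand 22 mm ahead of it and the grasp point (between the pads) lies 3 mm ahead of it; z points along the fingers, y is the line along which they close (so a half turn about z gives the same grasp; the last joint's range is limited). The gripper opens to 85 mm and grips with 20 to 120 N. Pads are 22 mm wide; open, the fingers measure 114 mm over their backs; the gripper's body (76 mm by 85 mm) begins 54 mm behind the grasp point. The pads swing forward as they close: fully open they stand 13 mm farther back than shut.
Start: joints at [-1.149, 0.332, -0.065, 1.46, 0.022, 1.35, -0.088], TCP at [0.269, 0.564, 0.253] pointing down, gripper open.
Joint ranges: [-2.6, 2.6], [-0.5, 2.12], [-1.47, 1.34], [0.16, 2.42], [-1.27, 4.41], [0.06, 2.06], [-2.6, 2.6]. Speed limits (rad/s): [2.22, 2.22, 2.79, 2.79, 3.14, 3.14, 3.14].

INTERFACE

Orientations are given as a rotation vector (axis times angle).
In Python, from workcell import get_state, read_camera, camera_params, job_done gives the robot as it stands.
- The arm moves only by the tool move_arm, never from a script. Its argument "increments" is a list of rows, each an object with "translation": the shift along the tool's x, y, z each as a share of 0.15 m, from -1 to 1, a list of three; "rot": the turn, a rotation vector about the tool's x, y, z each as a share of pi/4 rad, from -1 to 1, a list of three; "fingers": the opening, from -1 (shut) to 1 (fully open), so that 0 is half open. A call has 1 to 20 rows; each row is the pose to reach, as a shift and turn from the pose commanded when the call began, along the tool's axes at that moment; what a row does not reach only later rows make up. A row lasts 1/10 s, in which the tool goes at most 50 mm and 8.59 degrees, less where a joint would pass 70% of its speed; a pose out of reach is approached as far as the arm can. A call with a number of a shift or a turn outside -1 to 1 is refused whole. A call with a gripper value outside its range is refused whole. The fingers move at their own pace and stop on an object; the grip force is fixed at half the most. Time passes only in rows, so rows that repeat a pose let the fingers close. It gives the time, the measured TCP pose, the force, the opening and the grip force at its end, in the units of the state.
- get_state(): the state, without advancing time (a new reading comes with each control period).
- read_camera(name): name is "side" or "top" or "wrist"; returns the picture (420x560x3 uint8, blue, green, red); there is no depth.
- camera_params(name): a dict with "intrinsics" (3x3 intrinsics, pixels), "R" (3x3) and "t" (3): a world point X has camera coordinates R X + t. Camera axes: x right, y down, z forward; pixel columns grow to the right and rows downward; lengths in m; the calibration is good to about 2 mm. The wrist camera is an equidistant fisheye: a pixel r from the principal point sees the ray r / f radians off the axis. A picture is of the moment at which its call begins: read the wrist's pose just before it. camera_params takes no time and is no camera call; for the wrist camera it gives the pose at the moment of the call.
- job_done(): hands the job in; it is judged then, once.
The state is a dict: "time": time; "joints": joint angles; "dq": joint speeds; "joint_torque": joint torques, N m; "eef_pos": TCP position; "tcp_rot": TCP orientation; "force": force on the tool from outside, world axes, zero at the start; "torque": the same for the moment, N m; "finger_gap": opening from 0.0 (shut) to 1.0 (fully open); "gripper_force": force on a finger pad.
Only numpy, scipy, OpenCV 4.12 (cv2) and the standard library are available. Lean on these libraries where they do the work, as an engineer would, in place of code of your own. Each camera call takes 0.05 s, during which the arm holds its last target. There are 200 camera calls.

TASK

At the deli counter, push the cassette's ejector slide all the way so that the clean honing steel comes out of the mouth, then draw the steel out by its handle and stand it upright, rod down, in the empty tube stand. Nobody knows how deep the tube's floor is set: lower the steel gently until you feel it stand on the bottom and only then let go, neither ramming it nor letting it drop. Let the slide spring back, and do not shift the jars and other things on the counter.

Things in the scene. Friction and masses are not known exactly. Their poses are not given: they have to be found in the camera images.
- steel: Honing steel, the only one: black handle 24 x 24 mm square with a round steel bolster, 80 mm long in all, then a plain round rod, 12 mm diameter, 90 mm long; 170 mm overall, about 0.16 kg. Starts lying in the cassette, handle towards the mouth. Origin on the axis where rod meets handle; +x runs to the handle's end (80 mm), -x to the rod's tip (90 mm).
- rod_tip (a point): Tip of the honing steel's rod, on its axis.
- handle_end (a point): End face of the honing steel's handle, on its axis.
- cassette: Fixed steel sanitiser cassette, a roofed box 200 x 90 x 64 mm on the counter. Origin at the centre of its underside, +x out of its open mouth (end face at 100 mm). Channel 28 mm wide, floor 31 mm and roof 58 mm above the counter: no room for fingers. Fully ejected, the handle stands 58 mm out, its axis 43 mm above the counter; the other 112 mm must be drawn straight out.
- mouth (a point): Centre of the cassette's mouth, 43 mm above the counter.
- ejector (a joint): Spring ejector slide of the cassette, m: 0 at rest, grows to 0.066 as it is pushed towards the mouth; full travel takes about 8 N and it springs back when let go. It pushes the steel out, handle first.
- fin (a point): Middle of the top edge of the ejector's grey upright fin on the cassette's roof: 12 mm thick along the slide, 34 mm wide, top 105 mm and foot 71 mm above the counter. Moves with the slide along the cassette's +x. A flat 5 mm bar lies on the roof behind it (away from the mouth).
- stand: The empty tube stand, fixed: a black 100 x 100 x 8 mm base plate with an upright steel tube, outside diameter 30 mm, bore 17 mm, mouth 115 mm above the counter. Origin at the centre of its underside, z up. In the bore a floor plug is set anywhere from 45 to 75 mm below the mouth; its height is not measured and must be felt.
- tube_mouth (a point): Centre of the empty tube's mouth.
- fork_stand: A second tube stand of the same shape, fixed, already holding a carving fork whose black handle rises to 206 mm above the counter. Origin at the centre of its underside. Not to be used.
- jar_a: Jar, 68 mm diameter, 100 mm high, bystander. Origin at the centre of its underside.
- jar_b: Jar, 64 mm diameter, 85 mm high, bystander. Origin at the centre of its underside.
- can: Can, 72 mm diameter, 80 mm high, bystander. Origin at the centre of its underside.
- tub: Open white tub 120 x 90 x 45 mm, bystander. Origin at the centre of its underside.
- spatula: Spatula lying flat on the counter, bystander; x along its length.
- sanitiser: White bottle, 60 mm diameter, 140 mm high, bystander. Origin at the centre of its underside.
- pot: White bowl, 90 mm diameter, 60 mm high, bystander. Origin at the centre of its underside.
Mind the look-alikes: they are no part of the job. What is shaped like the cassette but red is not meant. What is shaped like the stand but pink is not meant.

How it is judged:
On the way, in this order (a step that is already met when the one before it is completed fails the run):
1. the ejector slide is pushed all the way (at least 60 of 66 mm) (value of joint ejector above 0.06 m), for 0.05 s.
2. the held steel's rod tip is at least 10 mm down the empty tube, the steel upright (contact force between the fingers and steel above 1 N and horizontal distance between rod_tip and tube_mouth below 0.008 m and z of rod_tip in the frame of tube_mouth below -0.01 m and angle between handle_end's own x axis and vertical below 0.2 rad), for 0.1 s.
At the end, for the whole second after the job is handed in: The honing steel stands at rest in the empty tube, handle up, within 0.14 rad (8 degrees) of vertical, its rod tip on the floor plug (at least 40 mm below the mouth and within 8 mm of the tube's axis); the ejector slide is back within 6 mm of rest (horizontal distance between rod_tip and tube_mouth below 0.008 m and z of rod_tip in the frame of tube_mouth below -0.04 m and angle between steel's own x axis and vertical below 0.14 rad and linear speed of steel below 0.02 m/s and value of joint ejector below 0.006 m); the robot touches nothing.
It fails at once if the steel is let go before it stands on the bottom (falls faster than 0.3 m/s with no finger on it, within 50 mm of the tube) (contact force between the fingers and steel below 0.05 N and horizontal distance between rod_tip and tube_mouth below 0.05 m and linear speed of steel above 0.3 m/s).
It fails at once if the steel is rammed against the stand with more than 30 N (contact force between steel and stand above 30 N).
It fails at once if a bystander is shifted by more than 40 mm (distance of any of jar_a, jar_b, can, tub, spatula, sanitiser, pot from where it was at the start of the episode above 0.04 m).
It also fails if it takes over 72 s, if anything falls off the work surface, if the arm or the gripper's body presses on something with over 40 N, if the wrist force passes 120 N, or if a joint passes its speed limit or range.

## Working session

There is one attempt and no reset: what is moved stays moved. The work goes in short steps, Python scripts to look and compute and a tool call to move; the robot and the scene stay as the last step left them, time stands still between calls to the robot, and variables do not carry over. Pictures are saved under pics/ and viewed, at most 10 in all, crops included, and the job is handed in when it is done.

Besides the shell and the picture viewer there is one more tool, called by a JSON object that holds its "name" and its "arguments". move_arm: Moves the arm, as the interface text tells. Shift numbers are shares of 0.15 m and turn numbers shares of pi/4 rad, none past 1 either way. Its arguments: {"type":"object","properties":{"increments":{"type":"array","items":{"type":"object","properties":{"translation":{"type":"array","items":{"type":"number","minimum":-1,"maximum":1}},"rot":{"type":"array","items":{"type":"number","minimum":-1,"maximum":1}},"fingers":{"type":"number"}}}}},"required":["increments"]}

```bash
mkdir -p pics; ls
python3 - <<'E'
from workcell import *
import cv2,numpy as np
s=get_state();print(s)
a=read_camera("top");b=read_camera("side")
cv2.imwrite("pics/top.png",a);cv2.imwrite("pics/side.png",b)
for n in("top","side","wrist"):print(n,camera_params(n))
E
```

```text
pics
{'time': 0.0, 'joints': array([-1.14856425,  0.3328572 , -0.06468015,  1.46098415,  0.02162871,
        1.34988287, -0.08850395]), 'dq': array([-0.00094368, -0.00098308, -0.00016251, -0.00078491,  0.00040949,
        0.00038545,  0.00081723]), 'joint_torque': array([ 9.50131944e-04, -6.25453520e+01,  4.96442209e-02, -3.91592288e+01,
        1.61685131e-02,  9.67989065e-03,  1.27657833e-05]), 'eef_pos': array([0.26881103, 0.56384434, 0.25250457]), 'tcp_rot': array([-6.92937618e-01, -3.06399739e+00,  2.22901822e-03]), 'force': array([0.68533114, 0.13224423, 0.40015188]), 'torque': array([-0.04077127,  0.00586314, -0.00798216]), 'gripper_force': 0.0, 'finger_gap': 0.9972048224699624}
top {'intrinsics': array([[400.85300709,   0.        , 273.89850378],
       [  0.        , 400.85300709, 211.54691303],
       [  0.        ,   0.        ,   1.        ]]), 'R': array([[-0.02394735, -0.99971216, -0.00145893],
       [-0.97591378,  0.02369376, -0.2168661 ],
       [ 0.21683825, -0.00376958, -0.97620027]]), 't': array([0.0516551 , 0.57442404, 1.45830969])}
side {'intrinsics': array([[488.96596486,   0.        , 279.47670192],
       [  0.        , 488.96596486, 205.33475096],
       [  0.        ,   0.        ,   1.        ]]), 'R': array([[ 0.96721479, -0.2538912 , -0.0059    ],
       [-0.19923469, -0.74418121, -0.63757342],
       [ 0.15748362,  0.61784593, -0.770367  ]]), 't': array([-0.51902894,  0.17612299,  1.78856717])}
wrist {'intrinsics': array([[325.1922621 ,   0.        , 282.55455898],
       [  0.        , 325.1922621 , 211.5842707 ],
       [  0.        ,   0.        ,   1.        ]]), 'R': array([[ 4.30475646e-01,  9.02602173e-01, -1.87284312e-04],
       [ 8.63283054e-01, -4.11662691e-01,  2.92020885e-01],
       [ 2.63501588e-01, -1.25869558e-01, -9.56411924e-01]]), 't': array([-0.62483982, -0.03706867,  0.38011067])}
```

View pics/top.png

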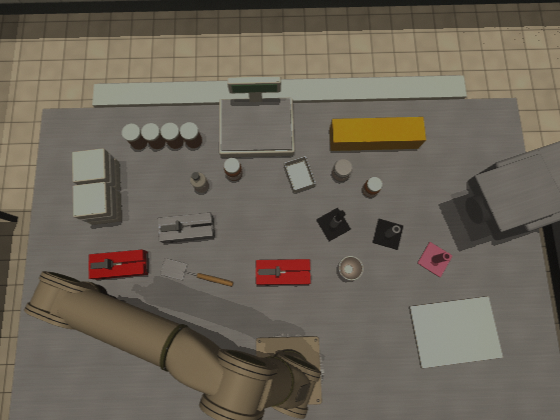

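View pics/side.png

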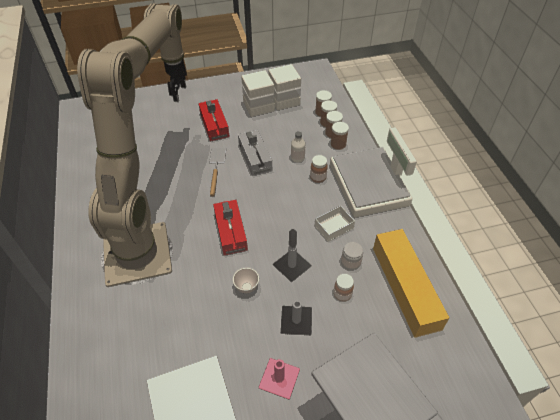

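The top view shows the grey cassette at about (186,227), the empty black stand at (388,234) and the fork stand at (333,223). The side view shows them at (255,152), (296,318) and (292,262). I'll look closer and locate them.

```bash
cat > h.py <<'E'
import numpy as np,cv2
from workcell import *
def plane(n,uv,z,P=None):
    P=P or camera_params(n);K,R,t=P["intrinsics"],P["R"],P["t"]
    if n=="wrist":
        d=(np.array(uv,float)-K[:2,2])/K[0,0];r=np.linalg.norm(d)+1e-12
        ray=np.r_[d/r*np.sin(r),np.cos(r)]
    else: ray=np.linalg.solve(K,np.r_[uv,1.])
    c=-R.T@t;w=R.T@ray
    return c+w*(z-c[2])/w[2]
def proj(n,X,P=None):
    P=P or camera_params(n);K,R,t=P["intrinsics"],P["R"],P["t"]
    x=R@np.array(X,float)+t
    if n=="wrist":
        rr=np.hypot(x[0],x[1]);th=np.arctan2(rr,x[2]);return K[:2,2]+K[0,0]*th*x[:2]/(rr+1e-12)
    p=K@x;return p[:2]/p[2]
E
python3 - <<'E'
from h import *
a=cv2.imread("pics/top.png");b=cv2.imread("pics/side.png")
f=lambda im,x,y,w,h,s:cv2.resize(im[y:y+h,x:x+w],None,fx=s,fy=s,interpolation=cv2.INTER_CUBIC)
m=np.vstack([np.hstack([f(a,150,200,80,55,5),f(a,350,205,80,55,5)]),np.hstack([f(b,220,120,80,60,5),f(b,260,285,80,60,5)])])
cv2.imwrite("pics/m.png",m)
E
```

```text
(no output)
```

View pics/m.png

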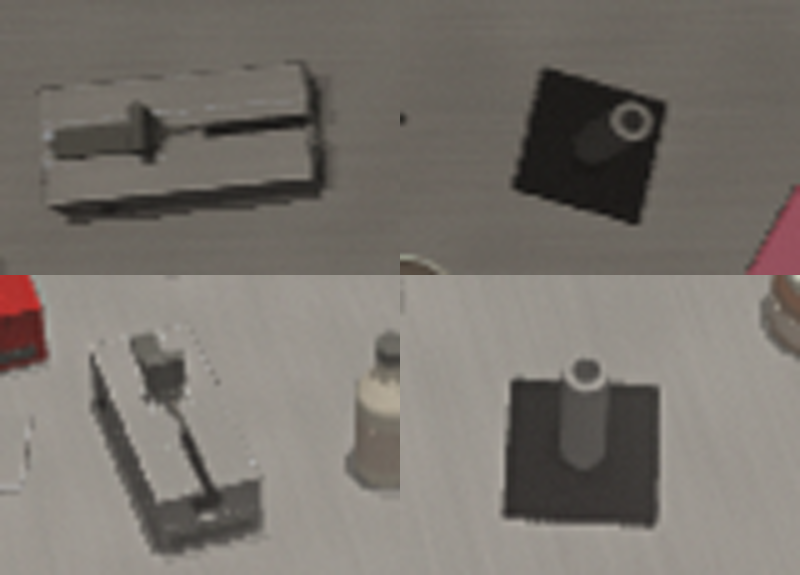

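The mouth faces right in the top view (roughly -y). The fin is at about (180,226), with the bar to its left. The tube mouth is at (396,229) in the top view and (297,304) in the side view.

Run:
```python
from h import *
np.set_printoptions(precision=4,suppress=True)
for c in[(158,218),(211,212.6),(214,235.5),(159.4,241)]:print("roof",plane("top",c,.064))
for c in[(92,357),(190-10,0)]:pass
for c in[(92,355),(157,502),(260,477)]:print("roof side",plane("side",(c[0]/5+220,(c[1]-275)/5+120),.064))
print("fin top",plane("top",(150+145/5,200+130/5),.105),plane("side",(220+172/5,120+(362-275)/5),.105))
print("tube",plane("top",(396.2,229.2),.115),plane("side",(297.2,304.4),.115))
from scipy.spatial.transform import Rotation as Ro
s=get_state();print(Ro.from_rotvec(s["tcp_rot"]).as_matrix())
```

```text
roof [0.5609 0.4765 0.064 ]
roof [0.577  0.2763 0.064 ]
roof [0.4889 0.2642 0.064 ]
roof [0.4731 0.4679 0.064 ]
roof side [0.4743 0.4539 0.064 ]
roof side [0.4898 0.2682 0.064 ]
roof side [0.5774 0.2742 0.064 ]
fin top [0.5204 0.3865 0.105 ] [0.5304 0.3833 0.105 ]
tube [ 0.4877 -0.4037  0.115 ] [ 0.4875 -0.4075  0.115 ]
[[-0.9027  0.4304 -0.0006]
 [ 0.4304  0.9027 -0.0011]
 [ 0.     -0.0013 -1.    ]]
```

```bash
cat >> h.py <<'E'
from scipy.spatial.transform import Rotation as Ro
def rot(yaz,tilt):
    "tool y at azimuth yaz (deg), horizontal; z down turned by tilt (deg) about -y... tilt>0: z leans to +x_tool side"
    y=np.array([np.cos(np.radians(yaz)),np.sin(np.radians(yaz)),0]);h=np.cross(y,[0,0,-1.])
    t=np.radians(tilt);z=np.array([0,0,-1.])*np.cos(t)+h*np.sin(t)
    return np.c_[np.cross(y,z),y,z]
def inc(pos,R,p0=None,R0=None):
    s=get_state();R0=Ro.from_rotvec(s["tcp_rot"]).as_matrix() if R0 is None else R0
    p0=s["eef_pos"] if p0 is None else p0
    d=R0.T@(np.array(pos)-p0)/.15;r=Ro.from_matrix(R0.T@R).as_rotvec()/(np.pi/4)
    print("trans",d.round(3),"rot",r.round(3),"rows",max(np.linalg.norm(d)*3,np.linalg.norm(r)*45/8.59).round(1))
E
python3 - <<'E'
from h import *
inc([.523,.45,.22],rot(4.6,0))
E
```

```text
trans [-1.856  0.044  0.217] rot [-1.000e-03  1.000e-03  1.331e+00] rows 7.0
```

{"name": "move_arm", "arguments": {"increments": [{"translation": [-0.3,0,0],"rot": [0,0,0.19],"fingers": -1},{"translation": [-0.6,0,0],"rot": [0,0,0.38],"fingers": -1},{"translation": [-0.9,0,0.05],"rot": [0,0,0.57],"fingers": -1},{"translation": [-0.95,0.02,0.1],"rot": [0,0,0.76],"fingers": -1},{"translation": [-0.95,0.02,0.1],"rot": [0,0,0.95],"fingers": -1},{"translation": [-0.95,0.02,0.1],"rot": [0,0,0.95],"fingers": -1}]}}

```text
time: 0.7
eef_pos: [0.399, 0.5052, 0.2375]
tcp_rot: [1.766, 2.598, -0.002]
force: [-0.5, -0.3, 0.9]
finger_gap: 0.003
gripper_force: 0.0
```

Run:
```python
from h import *
inc([.523,.45,.22],rot(4.6,0))
```

```text
trans [-0.646  0.634  0.117] rot [-0.001  0.001  0.377] rows 2.7
```

{"name": "move_arm", "arguments": {"increments": [{"translation": [-0.22,0.21,0.04],"rot": [0,0,0.12],"fingers": -1},{"translation": [-0.44,0.42,0.08],"rot": [0,0,0.25],"fingers": -1},{"translation": [-0.646,0.634,0.117],"rot": [0,0,0.377],"fingers": -1},{"translation": [-0.646,0.634,0.117],"rot": [0,0,0.377],"fingers": -1},{"translation": [-0.646,0.634,0.117],"rot": [0,0,0.377],"fingers": -1}]}}

```text
time: 1.2
eef_pos: [0.5236, 0.4502, 0.2202]
tcp_rot: [2.123, 2.315, -0.001]
force: [-0.5, 0.6, -0.6]
finger_gap: 0.002
gripper_force: 0.0
```

Run:
```python
from h import *
P=camera_params("wrist");w=read_camera("wrist")
cv2.imwrite("pics/w1.png",w);np.savez("w1.npz",**P)
s=get_state();print(s["eef_pos"],s["joints"])
for z,n in((.105,"fin"),(.064,"c")):print(n,proj("wrist",[.523,.386,z],P))
```

```text
[0.52239656 0.4514974  0.22052391] [-0.91840303  0.49568486  0.20401005  1.3185469  -0.10002069  1.33765402
 -0.62690122]
fin [276.0491129  287.96457247]
c [276.82136444 266.22736477]
```

View pics/w1.png

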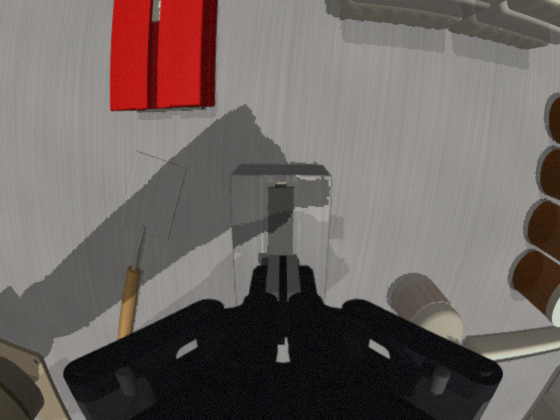

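The wrist view has up = +y. The cassette's rear roof edge runs from (232,175) to (330,175), the bar spans rows 185 to 253 at u 268–293, and the fin's rear face is at row ~254.

Run:
```python
from h import *
P=dict(np.load("w1.npz"))
for uv,z in(((232,175),.064),((330,175),.064),((281,187),.069),((281,253),.071),((281,253),.105),((258,258),.105)):print(uv,z,plane("wrist",uv,z,P).round(4))
```

```text
(232, 175) 0.064 [0.4769 0.4701 0.064 ]
(330, 175) 0.064 [0.5621 0.4774 0.064 ]
(281, 187) 0.069 [0.5204 0.464  0.069 ]
(281, 253) 0.071 [0.5256 0.4033 0.071 ]
(281, 253) 0.105 [0.5244 0.4186 0.105 ]
(258, 258) 0.105 [0.5064 0.4125 0.105 ]
```

Run:
```python
from h import *
s=get_state();print(s["time"],s["force"])
inc([.5215,.450,.104],rot(4.8,0))
```

```text
1.25 [-0.84252592 -0.44050857 -0.35154272]
trans [-0.01  -0.006  0.777] rot [-0.001 -0.     0.006] rows 2.3
```

{"name": "move_arm", "arguments": {"increments": [{"translation": [-0.01,-0.006,0.25],"rot": [0,0,0.006],"fingers": -1},{"translation": [-0.01,-0.006,0.5],"rot": [0,0,0.006],"fingers": -1},{"translation": [-0.01,-0.006,0.7],"rot": [0,0,0.006],"fingers": -1},{"translation": [-0.01,-0.006,0.777],"rot": [0,0,0.006],"fingers": -1},{"translation": [-0.01,-0.006,0.777],"rot": [0,0,0.006],"fingers": -1}]}}

```text
time: 1.75
eef_pos: [0.5206, 0.4499, 0.1031]
tcp_rot: [-2.127, -2.31, 0.004]
force: [-0.0, 0.3, 0.6]
finger_gap: 0.001
gripper_force: 0.0
```

{"name": "move_arm", "arguments": {"increments": [{"translation": [-0.06,0,0],"rot": [0,0,0],"fingers": -1},{"translation": [-0.12,0,0],"rot": [0,0,0],"fingers": -1},{"translation": [-0.17,0,0],"rot": [0,0,0],"fingers": -1},{"translation": [-0.17,0,0],"rot": [0,0,0],"fingers": -1}]}}

```text
time: 2.15
eef_pos: [0.5255, 0.4222, 0.1055]
tcp_rot: [2.134, 2.305, 0.002]
force: [0.7, -1.3, -0.3]
finger_gap: 0.002
gripper_force: 0.0
```

{"name": "move_arm", "arguments": {"increments": [{"translation": [-0.04,0,0],"rot": [0,0,0],"fingers": -1},{"translation": [-0.08,0,0],"rot": [0,0,0],"fingers": -1},{"translation": [-0.08,0,0],"rot": [0,0,0],"fingers": -1}]}}

```text
time: 2.45
eef_pos: [0.5257, 0.4108, 0.1043]
tcp_rot: [2.133, 2.306, -0.0]
force: [0.4, -0.6, -0.3]
finger_gap: 0.001
gripper_force: 0.0
```

{"name": "move_arm", "arguments": {"increments": [{"translation": [-0.03,0,0],"rot": [0,0,0],"fingers": -1},{"translation": [-0.05,0,0],"rot": [0,0,0],"fingers": -1},{"translation": [-0.05,0,0],"rot": [0,0,0],"fingers": -1}]}}

```text
time: 2.75
eef_pos: [0.5258, 0.4042, 0.1043]
tcp_rot: [-2.132, -2.307, 0.0]
force: [-0.0, -0.0, 1.1]
finger_gap: -0.0
gripper_force: 0.2
```

{"name": "move_arm", "arguments": {"increments": [{"translation": [-0.03,0,0],"rot": [0,0,0],"fingers": -1},{"translation": [-0.05,0,0],"rot": [0,0,0],"fingers": -1},{"translation": [-0.05,0,0],"rot": [0,0,0],"fingers": -1}]}}

```text
time: 3.05
eef_pos: [0.5264, 0.3965, 0.1042]
tcp_rot: [-2.132, -2.307, 0.0]
force: [-1.7, 2.0, 0.4]
finger_gap: -0.003
gripper_force: 0.6
```

{"name": "move_arm", "arguments": {"increments": [{"translation": [-0.03,0,0],"rot": [0,0,0],"fingers": -1},{"translation": [-0.05,0,0],"rot": [0,0,0],"fingers": -1},{"translation": [-0.05,0,0],"rot": [0,0,0],"fingers": -1}]}}

```text
time: 3.35
eef_pos: [0.527, 0.389, 0.1042]
tcp_rot: [-2.132, -2.307, 0.0]
force: [-1.5, 2.2, 0.5]
finger_gap: -0.002
gripper_force: 1.0
```

{"name": "move_arm", "arguments": {"increments": [{"translation": [-0.06,0,0],"rot": [0,0,0],"fingers": -1},{"translation": [-0.12,0,0],"rot": [0,0,0],"fingers": -1},{"translation": [-0.18,0,0],"rot": [0,0,0],"fingers": -1},{"translation": [-0.24,0,0],"rot": [0,0,0],"fingers": -1},{"translation": [-0.3,0,0],"rot": [0,0,0],"fingers": -1},{"translation": [-0.3,0,0],"rot": [0,0,0],"fingers": -1}]}}

```text
time: 3.95
eef_pos: [0.5303, 0.3452, 0.1043]
tcp_rot: [-2.131, -2.307, -0.002]
force: [-0.0, 5.6, -1.2]
finger_gap: 0.003
gripper_force: 3.4
```

{"name": "move_arm", "arguments": {"increments": [{"translation": [-0.02,0,0],"rot": [0,0,0],"fingers": -1},{"translation": [-0.03,0,0],"rot": [0,0,0],"fingers": -1},{"translation": [-0.03,0,0],"rot": [0,0,0],"fingers": -1}]}}

```text
time: 4.25
eef_pos: [0.5302, 0.3445, 0.1044]
tcp_rot: [-2.126, -2.309, -0.008]
force: [2.0, 16.6, -6.7]
finger_gap: 0.0
gripper_force: 8.2
```

{"name": "move_arm", "arguments": {"increments": [{"translation": [-0.01,0,0],"rot": [0,0,0],"fingers": -1},{"translation": [-0.02,0,0],"rot": [0,0,0],"fingers": -1},{"translation": [-0.02,0,0],"rot": [0,0,0],"fingers": -1}]}}

```text
time: 4.55
eef_pos: [0.5302, 0.3443, 0.1045]
tcp_rot: [-2.122, -2.31, -0.013]
force: [4.9, 24.7, -11.4]
finger_gap: 0.002
gripper_force: 12.5
```

The hard stop is reached at 25 N. I'm backing off so the slide springs back, then lifting.

{"name": "move_arm", "arguments": {"increments": [{"translation": [0.1,0,0],"rot": [0,0,0],"fingers": -1},{"translation": [0.22,0,0],"rot": [0,0,0],"fingers": -1},{"translation": [0.36,0,0],"rot": [0,0,0],"fingers": -1},{"translation": [0.5,0,0],"rot": [0,0,0],"fingers": -1},{"translation": [0.6,0,0],"rot": [0,0,0],"fingers": -1},{"translation": [0.6,0,-0.3],"rot": [0,0,0],"fingers": -1},{"translation": [0.6,0,-0.6],"rot": [0,0,0],"fingers": -1},{"translation": [0.5,0,-0.9],"rot": [0,0,0],"fingers": 0},{"translation": [0.2,0,-0.9],"rot": [0,0,0],"fingers": 0.5},{"translation": [-0.1,0,-0.9],"rot": [0,0,0],"fingers": 1},{"translation": [-0.4,0,-0.9],"rot": [0,0,0],"fingers": 1},{"translation": [-0.7,0,-0.9],"rot": [0,0,0],"fingers": 1},{"translation": [-1,0,-0.9],"rot": [0,0,0],"fingers": 1},{"translation": [-1,0,-0.9],"rot": [0,0,0],"fingers": 1}]}}

```text
time: 5.95
eef_pos: [0.5447, 0.1791, 0.2399]
tcp_rot: [2.142, 2.294, -0.002]
force: [0.0, -0.1, -0.3]
finger_gap: 0.997
gripper_force: 0.0
```

Run:
```python
from h import *
P=camera_params("wrist");w=read_camera("wrist");np.savez("w2.npz",**P)
b=read_camera("side");f=lambda im,x,y,w,h,s:cv2.resize(im[y:y+h,x:x+w],None,fx=s,fy=s,interpolation=cv2.INTER_CUBIC)
cv2.imwrite("pics/w2.png",np.hstack([w,f(b,220,110,60,105,4)]))
s=get_state();print(s["eef_pos"],s["joints"])
inc([.54,.19,.2],rot(4.6,35))
```

```text
[0.54350181 0.18596177 0.2394926 ] [-0.67339536  0.22791899  0.3094881   1.63571619 -0.07131818  1.28888686
 -0.27578799]
trans [ 0.029 -0.021  0.263] rot [ 0.002  0.778 -0.005] rows 4.1
```

View pics/w2.png

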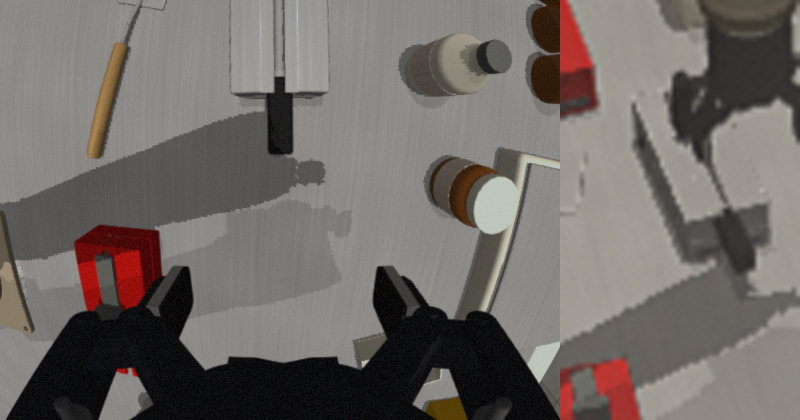

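The handle is out. In the wrist view it spans u 268–293, its end is at row ~152, and the cassette front edge is at row ~95.

Run:
```python
from h import *
P=dict(np.load("w2.npz"));w=cv2.imread("pics/w2.png")[:,:560]
m=(w.max(2)<45).astype(np.uint8);n,l,st,ce=cv2.connectedComponentsWithStats(m)
k=l[130,280];print(st[k])
ys,xs=np.where(l==k)
for v in(105,120,135,145,150):print(v,xs[ys==v].min(),xs[ys==v].max()+1)
print("end",plane("wrist",(281,ys.max()),.055,P),plane("wrist",(281,ys.max()),.031,P),"mid",[plane("wrist",(xs[ys==v].mean()+.5,v),.055,P) for v in(105,140)])
print("front",plane("wrist",(231,94),.064,P),plane("wrist",(328,94),.064,P))
p=np.array([.54,.235,.043])
inc([.54,.15,.10],rot(4.7,35))
```

```text
[ 267   77   26   78 1621]
105 267 292
120 268 292
135 268 292
145 268 292
150 268 292
end [0.54020075 0.21699237 0.055     ] [0.54032783 0.21407289 0.031     ] mid [array([0.53568971, 0.26313435, 0.055     ]), array([0.53836937, 0.23022029, 0.055     ])]
front [0.49130789 0.27082603 0.064     ] [0.57868038 0.27659716 0.064     ]
trans [-0.237 -0.042  0.93 ] rot [ 0.003  0.778 -0.008] rows 4.1
```

Run:
```python
from h import *
R=rot(4.7,35);g=np.array([.5374,.242,.043]);pre=g-R[:,2]*.103
print(pre);inc(pre,R)
```

```text
[0.54224079 0.18312028 0.12737266]
trans [-0.018 -0.01   0.747] rot [ 0.003  0.778 -0.008] rows 4.1
```

{"name": "move_arm", "arguments": {"increments": [{"translation": [-0.01,0,0.15],"rot": [0,0.16,0],"fingers": 1},{"translation": [-0.01,0,0.3],"rot": [0,0.32,0],"fingers": 1},{"translation": [-0.01,0,0.45],"rot": [0,0.48,0],"fingers": 1},{"translation": [-0.018,-0.01,0.6],"rot": [0,0.64,0],"fingers": 1},{"translation": [-0.018,-0.01,0.747],"rot": [0.003,0.778,-0.008],"fingers": 1},{"translation": [-0.018,-0.01,0.747],"rot": [0.003,0.778,-0.008],"fingers": 1},{"translation": [-0.018,-0.01,0.747],"rot": [0.003,0.778,-0.008],"fingers": 1}]}}

```text
time: 6.75
eef_pos: [0.5417, 0.1854, 0.127]
tcp_rot: [-1.783, -1.942, -0.557]
force: [0.3, 0.2, 0.5]
finger_gap: 1.002
gripper_force: 0.0
```

Run:
```python
from h import *
R=rot(4.7,35);g=np.array([.5374,.242,.043]);inc(g-R[:,2]*.003,R)
print(get_state()["joints"])
P=camera_params("wrist");w=read_camera("wrist");cv2.imwrite("pics/w3.png",w)
print(proj("wrist",[.5395,.216,.043],P),proj("wrist",[.535,.274,.043],P))
m=(w.max(2)<45).astype(np.uint8);u,v=proj("wrist",[.5374,.242,.055],P).astype(int)
r=m[v];print(u,v,[(i) for i in range(u-60,u+60) if r[i]!=r[i-1]])
```

```text
trans [-0.01   0.005  0.656] rot [-0.006  0.003  0.002] rows 2.0
[-0.30319874  0.36791035  0.25603563  1.84571995 -0.79926085  1.11536525
  0.45411975]
[284.39201111 259.39633654] [284.90799851 182.89358189]
284 219 [268, 302]
```

{"name": "move_arm", "arguments": {"increments": [{"translation": [-0.01,0.005,0.17],"rot": [0,0,0],"fingers": 1},{"translation": [-0.01,0.005,0.34],"rot": [0,0,0],"fingers": 1},{"translation": [-0.01,0.005,0.5],"rot": [0,0,0],"fingers": 1},{"translation": [-0.01,0.005,0.6],"rot": [0,0,0],"fingers": 1},{"translation": [-0.01,0.005,0.656],"rot": [0,0,0],"fingers": 1},{"translation": [-0.01,0.005,0.656],"rot": [0,0,0],"fingers": 1}]}}

```text
time: 7.4
eef_pos: [0.5375, 0.2412, 0.046]
tcp_rot: [-1.78, -1.943, -0.561]
force: [-0.2, -0.7, -0.6]
finger_gap: 1.001
gripper_force: 0.0
```

{"name": "move_arm", "arguments": {"increments": [{"translation": [0,0,0],"rot": [0,0,0],"fingers": -1},{"translation": [0,0,0],"rot": [0,0,0],"fingers": -1},{"translation": [0,0,0],"rot": [0,0,0],"fingers": -1},{"translation": [0,0,0],"rot": [0,0,0],"fingers": -1},{"translation": [0,0,0],"rot": [0,0,0],"fingers": -1},{"translation": [0,0,0],"rot": [0,0,0],"fingers": -1},{"translation": [0,0,0],"rot": [0,0,0],"fingers": -1}]}}

```text
time: 8.1
eef_pos: [0.5381, 0.2396, 0.0461]
tcp_rot: [-1.782, -1.941, -0.562]
force: [-1.3, -4.3, 6.1]
finger_gap: 0.275
gripper_force: 60.5
```

Run:
```python
from h import *
s=get_state();p=s["eef_pos"];print(p,s["force"],s["finger_gap"],s["gripper_force"])
c=np.array([np.sin(np.radians(4.7)),-np.cos(np.radians(4.7)),0])
R0=Ro.from_rotvec(s["tcp_rot"]).as_matrix();print((R0.T@c*.13/.15).round(3),p+c*.13)
```

```text
[0.53808293 0.23963362 0.04608573] [-1.27518864 -4.27898486  6.05006398] 0.2752036214556025 60.46309232711792
[-0.71  -0.003 -0.497] [0.54873493 0.11007076 0.04608573]
```

{"name": "move_arm", "arguments": {"increments": [{"translation": [-0.07,0,-0.05],"rot": [0,0,0],"fingers": -1},{"translation": [-0.14,-0.001,-0.098],"rot": [0,0,0],"fingers": -1},{"translation": [-0.21,-0.001,-0.147],"rot": [0,0,0],"fingers": -1},{"translation": [-0.28,-0.001,-0.196],"rot": [0,0,0],"fingers": -1},{"translation": [-0.35,-0.001,-0.245],"rot": [0,0,0],"fingers": -1},{"translation": [-0.42,-0.002,-0.294],"rot": [0,0,0],"fingers": -1},{"translation": [-0.49,-0.002,-0.343],"rot": [0,0,0],"fingers": -1},{"translation": [-0.56,-0.002,-0.392],"rot": [0,0,0],"fingers": -1},{"translation": [-0.63,-0.003,-0.441],"rot": [0,0,0],"fingers": -1},{"translation": [-0.71,-0.003,-0.497],"rot": [0,0,0],"fingers": -1},{"translation": [-0.71,-0.003,-0.497],"rot": [0,0,0],"fingers": -1}]}}

```text
time: 9.2
eef_pos: [0.549, 0.1075, 0.0455]
tcp_rot: [-1.786, -1.94, -0.562]
force: [0.1, 0.3, -2.8]
finger_gap: 0.27
gripper_force: 59.7
```

Run:
```python
from h import *
s=get_state();p=s["eef_pos"];print(p,s["force"],s["gripper_force"],s["joints"])
R0=Ro.from_rotvec(s["tcp_rot"]).as_matrix()
inc(p+[-.03,-.05,.15],R0)
b=read_camera("side");cv2.imwrite("pics/s3.png",np.hstack([b[90:330,160:420],read_camera("wrist")[150:390]]))
```

```text
[0.54902456 0.10745688 0.04547931] [ 0.11036581  0.27113937 -2.78185004] 59.693976044654846 [-0.16958388  0.51674003  0.26926934  1.85192455 -0.85363659  1.09248066
  0.68421399]
trans [ 0.314 -0.227 -1.001] rot [0. 0. 0.] rows 3.2
```

View pics/s3.png

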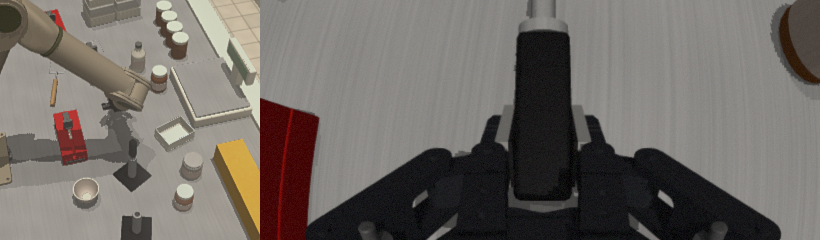

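Run:
```python
from h import *
A=np.array([.50,.05,.185]);inc(A,rot(4.7,-5))
B=np.array([.46,-.04,.30]);inc(B,rot(20,-40),A,rot(4.7,-5))
C=np.array([.42,-.15,.40]);inc(C,rot(40,-55),B,rot(20,-40))
```

```text
trans [ 0.228 -0.357 -0.974] rot [-0.002 -0.89   0.004] rows 4.7
trans [-0.641 -0.315 -0.714] rot [-0.132 -0.773 -0.319] rows 4.4
trans [-0.887 -0.501 -0.126] rot [-0.329 -0.33  -0.301] rows 3.1
```

{"name": "move_arm", "arguments": {"increments": [{"translation": [0.06,-0.09,-0.3],"rot": [0,-0.1,0],"fingers": -1},{"translation": [0.1,-0.18,-0.55],"rot": [0,-0.25,0],"fingers": -1},{"translation": [0.16,-0.27,-0.8],"rot": [0,-0.41,0],"fingers": -1},{"translation": [0.228,-0.357,-0.974],"rot": [0,-0.57,0],"fingers": -1},{"translation": [0.228,-0.357,-0.974],"rot": [0,-0.73,0],"fingers": -1},{"translation": [0.228,-0.357,-0.974],"rot": [0,-0.89,0],"fingers": -1},{"translation": [0.228,-0.357,-0.974],"rot": [0,-0.89,0],"fingers": -1},{"translation": [0.228,-0.357,-0.974],"rot": [0,-0.89,0],"fingers": -1}]}}

```text
time: 10.1
eef_pos: [0.4994, 0.0513, 0.1846]
tcp_rot: [2.079, 2.271, -0.09]
force: [-0.6, -0.7, -1.2]
finger_gap: 0.272
gripper_force: 59.8
```

{"name": "move_arm", "arguments": {"increments": [{"translation": [-0.1,-0.05,-0.15],"rot": [-0.02,-0.13,-0.05],"fingers": -1},{"translation": [-0.2,-0.1,-0.3],"rot": [-0.04,-0.26,-0.1],"fingers": -1},{"translation": [-0.32,-0.16,-0.45],"rot": [-0.06,-0.4,-0.15],"fingers": -1},{"translation": [-0.45,-0.22,-0.6],"rot": [-0.09,-0.54,-0.21],"fingers": -1},{"translation": [-0.641,-0.315,-0.714],"rot": [-0.11,-0.66,-0.27],"fingers": -1},{"translation": [-0.641,-0.315,-0.714],"rot": [-0.132,-0.773,-0.319],"fingers": -1},{"translation": [-0.641,-0.315,-0.714],"rot": [-0.132,-0.773,-0.319],"fingers": -1},{"translation": [-0.641,-0.315,-0.714],"rot": [-0.132,-0.773,-0.319],"fingers": -1}]}}

```text
time: 10.9
eef_pos: [0.4597, -0.0406, 0.2991]
tcp_rot: [1.446, 2.069, -0.526]
force: [0.6, -0.2, -2.1]
finger_gap: 0.272
gripper_force: 59.8
```

Run:
```python
from h import *
s=get_state();print(s["eef_pos"],s["joints"],s["force"],s["finger_gap"]);inc([.46,-.04,.3],rot(20,-40))
inc(np.array([.42,-.15,.40]),rot(40,-55))
```

```text
[ 0.45966396 -0.04058793  0.29909319] [-0.71306582 -0.12230367  0.21560048  2.0168555   0.7202363   1.42099523
 -0.32731896] [ 0.57200686 -0.20356967 -2.12407008] 0.2716934463092619
trans [-0.002  0.003 -0.007] rot [-0.002 -0.005  0.003] rows 0.0
trans [-0.886 -0.5   -0.136] rot [-0.329 -0.336 -0.298] rows 3.1
```

{"name": "move_arm", "arguments": {"increments": [{"translation": [-0.22,-0.12,-0.1],"rot": [-0.1,-0.1,-0.1],"fingers": -1},{"translation": [-0.44,-0.25,-0.15],"rot": [-0.2,-0.2,-0.2],"fingers": -1},{"translation": [-0.66,-0.37,-0.15],"rot": [-0.3,-0.3,-0.28],"fingers": -1},{"translation": [-0.886,-0.5,-0.136],"rot": [-0.329,-0.336,-0.298],"fingers": -1},{"translation": [-0.886,-0.5,-0.136],"rot": [-0.329,-0.336,-0.298],"fingers": -1},{"translation": [-0.886,-0.5,-0.136],"rot": [-0.329,-0.336,-0.298],"fingers": -1}]}}

```text
time: 11.5
eef_pos: [0.43, -0.1425, 0.3967]
tcp_rot: [0.955, 2.019, -0.491]
force: [-0.7, 0.5, -0.8]
finger_gap: 0.27
gripper_force: 61.2
```

Run:
```python
from h import *
s=get_state();print(s["eef_pos"],s["joints"])
D=np.array([.42,-.28,.40]);inc(D,rot(50,-55))
inc([.485,-.402,.32],rot(50,-55),D,rot(50,-55))
```

```text
[ 0.43003269 -0.14251718  0.39668272] [-0.19339888 -0.49837215 -0.13520782  2.21129868  0.89414369  1.17308134
  0.10422909]
trans [-0.405 -0.633  0.529] rot [-0.192 -0.01  -0.138] rows 2.8
trans [-0.053 -0.345  1.006] rot [0. 0. 0.] rows 3.2
```

j2 is near its limit, so I'll go farther out.

Run:
```python
from h import *
D=np.array([.48,-.25,.39]);inc(D,rot(48,-55))
```

```text
trans [-0.408 -0.197  0.649] rot [-0.155 -0.01  -0.112] rows 2.4
```

{"name": "move_arm", "arguments": {"increments": [{"translation": [-0.1,-0.05,0.16],"rot": [-0.04,0,-0.03],"fingers": -1},{"translation": [-0.2,-0.1,0.32],"rot": [-0.08,0,-0.06],"fingers": -1},{"translation": [-0.3,-0.15,0.48],"rot": [-0.12,0,-0.09],"fingers": -1},{"translation": [-0.408,-0.197,0.649],"rot": [-0.155,-0.01,-0.112],"fingers": -1},{"translation": [-0.408,-0.197,0.649],"rot": [-0.155,-0.01,-0.112],"fingers": -1},{"translation": [-0.408,-0.197,0.649],"rot": [-0.155,-0.01,-0.112],"fingers": -1}]}}

```text
time: 12.1
eef_pos: [0.4797, -0.2505, 0.3903]
tcp_rot: [0.794, 2.063, -0.415]
force: [0.2, 0.8, -1.8]
finger_gap: 0.271
gripper_force: 61.3
```

Run:
```python
from h import *
s=get_state();print(s["eef_pos"],s["joints"])
inc([.485,-.402,.32],rot(50,-55))
```

```text
[ 0.47974732 -0.25049113  0.39030599] [-0.04280156 -0.45578154  0.10263061  2.20120038  0.9043105   0.76565191
  0.43086872]
trans [-0.018 -0.725  0.845] rot [-0.039  0.002 -0.027] rows 3.3
```

{"name": "move_arm", "arguments": {"increments": [{"translation": [-0.1,-0.22,0.1],"rot": [-0.01,0,-0.01],"fingers": -1},{"translation": [-0.2,-0.45,0.3],"rot": [-0.02,0,-0.02],"fingers": -1},{"translation": [-0.1,-0.725,0.55],"rot": [-0.039,0,-0.027],"fingers": -1},{"translation": [-0.018,-0.725,0.845],"rot": [-0.039,0.002,-0.027],"fingers": -1},{"translation": [-0.018,-0.725,0.845],"rot": [-0.039,0.002,-0.027],"fingers": -1},{"translation": [-0.018,-0.725,0.845],"rot": [-0.039,0.002,-0.027],"fingers": -1}]}}

```text
time: 12.7
eef_pos: [0.4863, -0.4004, 0.3197]
tcp_rot: [0.751, 2.079, -0.395]
force: [0.1, 0.2, -1.9]
finger_gap: 0.274
gripper_force: 61.1
```

Run:
```python
from h import *
s=get_state();print(s["eef_pos"],s["joints"],s["force"])
R=Ro.from_rotvec(s["tcp_rot"]).as_matrix();print(np.degrees(np.arccos(R@np.array([-np.cos(np.radians(35)),0,-np.sin(np.radians(35))])@[0,0,1])))
f=lambda im,x,y,w,h,s:cv2.resize(im[y:y+h,x:x+w],None,fx=s,fy=s,interpolation=cv2.INTER_CUBIC)
a,b=read_camera("top"),read_camera("side");cv2.imwrite("pics/t4.png",a);cv2.imwrite("pics/s4.png",b)
w=read_camera("wrist");cv2.imwrite("pics/w4.png",w);np.savez("w4.npz",**camera_params("wrist"))
ws=cv2.resize(w,(400,300))
cv2.imwrite("pics/m4.png",np.vstack([np.hstack([f(a,350,180,80,60,5),ws]),np.hstack([f(b,260,245,80,60,5),f(b,260,285,80,60,5)])]))
```

```text
[ 0.48627889 -0.40040906  0.31973645] [-0.01715952 -0.2685429   0.50908927  2.19461441  0.89232083  0.32959147
  0.69029894] [ 0.08885481  0.24604743 -1.9338464 ]
0.18893923463359574
```

View pics/m4.png

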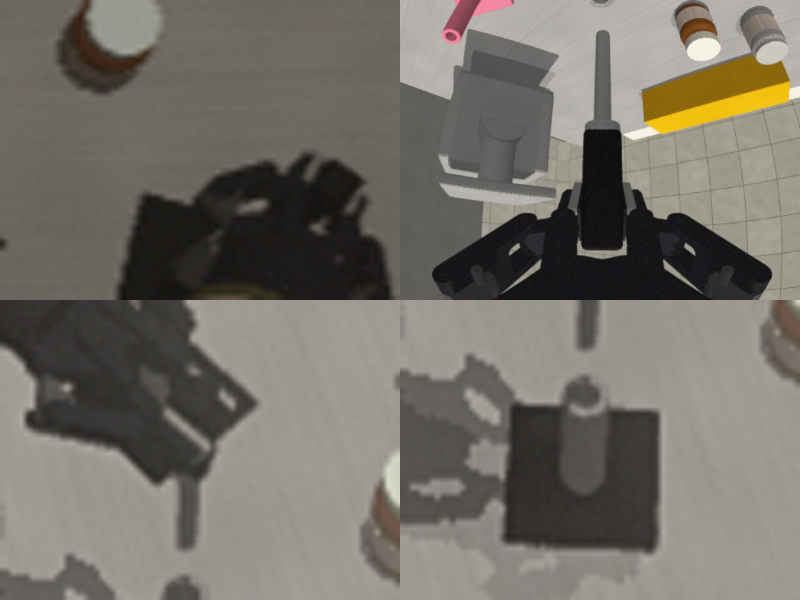

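The wrist view shows the rod tip at about (283,45), with the tube just at the top edge. In the side view the tip is at (297.4,294) above the tube mouth at (297,304). I'll check the in-hand pose numerically and get precise pixels.

Run:
```python
from h import *
P=dict(np.load("w4.npz"));s=get_state();p=s["eef_pos"];R=Ro.from_rotvec(s["tcp_rot"]).as_matrix()
g=p+R[:,2]*.003;up=R@np.array([-np.cos(np.radians(35)),0,-np.sin(np.radians(35))]);print(up)
for n,d in(("tip",-.144),("joint",-.054),("end",.026)):
    X=g+d*up;print(n,X.round(4),"wrist",proj("wrist",X,P).round(1),"side",proj("side",X).round(1))
w=cv2.imread("pics/w4.png");g_=cv2.cvtColor(w,cv2.COLOR_BGR2GRAY)
for v in(46,60,90,120,150,165):
    d=np.diff(g_[v,262:306].astype(int));print(v,262+1+d[:22].argmin(),262+1+22+d[22:].argmax(), abs(d).max())
print([int(x) for x in g_[30:60,283]],[int(x) for x in g_[160:185,283]])
for d in(0,0.003):
    t=plane("side",(297.4,294.4),(g-.144*up)[2]+d);print("side ray",t)
```

```text
[-0.00357268  0.00343275  0.99998773]
tip [ 0.4894 -0.4019  0.1775] wrist [282.6  47.6] side [297.7 292.7]
joint [ 0.489  -0.4016  0.2675] wrist [282.8 176.8] side [298.3 277. ]
end [ 0.4888 -0.4013  0.3475] wrist [283.1 347.5] side [298.9 261.8]
46 276 293 45
60 274 294 58
90 273 294 48
120 272 295 39
150 272 296 53
165 271 296 60
[175, 176, 182, 181, 181, 178, 181, 182, 183, 179, 182, 160, 115, 99, 102, 100, 101, 97, 100, 100, 99, 98, 101, 99, 99, 99, 100, 99, 98, 99] [97, 97, 95, 96, 98, 100, 99, 102, 103, 100, 103, 103, 104, 103, 103, 105, 101, 102, 103, 105, 104, 50, 23, 10, 16]
side ray [ 0.48678194 -0.40722005  0.17749985]
side ray [ 0.48625196 -0.40882029  0.18049985]
```

Run:
```python
from h import *
s=get_state();inc(s["eef_pos"]+[-.0007,-.001,-.048],rot(50,-55))
```

```text
trans [ 0.263 -0.008  0.183] rot [0.005 0.006 0.004] rows 1.0
```

{"name": "move_arm", "arguments": {"increments": [{"translation": [0.09,-0.002,0.06],"rot": [0,0,0],"fingers": -1},{"translation": [0.18,-0.004,0.12],"rot": [0.002,0.002,0.002],"fingers": -1},{"translation": [0.263,-0.008,0.183],"rot": [0.005,0.006,0.004],"fingers": -1},{"translation": [0.263,-0.008,0.183],"rot": [0.005,0.006,0.004],"fingers": -1},{"translation": [0.263,-0.008,0.183],"rot": [0.005,0.006,0.004],"fingers": -1}]}}

```text
time: 13.35
eef_pos: [0.4858, -0.4015, 0.2749]
tcp_rot: [0.756, 2.076, -0.395]
force: [-0.4, 0.2, -1.4]
finger_gap: 0.274
gripper_force: 61.3
```

Run:
```python
from h import *
s=get_state();p=s["eef_pos"];R=Ro.from_rotvec(s["tcp_rot"]).as_matrix()
up=R@np.array([-np.cos(np.radians(35)),0,-np.sin(np.radians(35))]);g=p+R[:,2]*.003;tip=g-.144*up
P=camera_params("wrist");w=read_camera("wrist");b=read_camera("side");np.savez("w5.npz",**P)
cv2.imwrite("pics/w5.png",w);cv2.imwrite("pics/s5.png",b)
print(p,up,tip,proj("wrist",tip,P),proj("wrist",[tip[0],tip[1],.115],P),proj("side",tip),proj("side",[tip[0],tip[1],.115]),s["force"])
f=lambda im,x,y,w,h,s:cv2.resize(im[y:y+h,x:x+w],None,fx=s,fy=s,interpolation=cv2.INTER_CUBIC)
cv2.imwrite("pics/m5.png",np.hstack([f(w,245,0,80,110,5),f(b,275,285,45,62,8.87)[:550]]))
```

```text
[ 0.48576947 -0.40145424  0.27486141] [7.56002065e-04 6.84412594e-04 9.99999480e-01] [ 0.48754071 -0.40313494  0.12914041] [282.58892469  47.65531965] [282.5852125   33.55366594] [296.92275013 300.96797061] [296.82505193 303.1716633 ] [-0.43335212  0.23917975 -1.39671507]
```

View pics/m5.png

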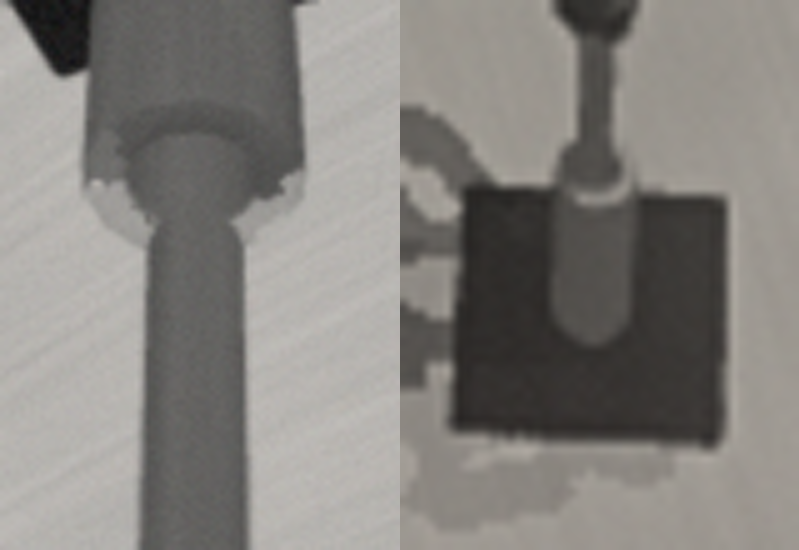

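Run:
```python
from h import *
P=dict(np.load("w5.npz"));tip=np.array([.48754,-.40313,.12914])
print("cam",(-P["R"].T@P["t"]).round(3))
for dn,dv in(("0",(0,0)),):
  for r,z,n in((.015,.115,"outer"),(.0085,.115,"bore"),(.006,.12914,"rod tip")):
    q=np.array([(proj("wrist",[tip[0]+r*np.cos(a),tip[1]+r*np.sin(a),z],P)-[245,0])*5 for a in np.linspace(0,6.28,73)])
    print(n,"u",q[:,0].min().round(),q[:,0].max().round(),"v",q[:,1].min().round(),q[:,1].max().round(),"v at umin",q[q[:,0].argmin(),1].round())
rad=np.array([np.cos(np.radians(-40)),np.sin(np.radians(-40)),0])*.001
print("px per mm outward", (proj("wrist",np.r_[tip[:2],.115]+rad,P)-proj("wrist",np.r_[tip[:2],.115],P))*5)
```

```text
cam [ 0.377 -0.31   0.284]
outer u 73.0 303.0 v 81.0 247.0 v at umin 162.0
bore u 123.0 253.0 v 119.0 214.0 v at umin 168.0
rod tip u 140.0 236.0 v 204.0 271.0 v at umin 238.0
px per mm outward [0.00639613 5.52780378]
```

The wrist crop shows the rod centred over the bore laterally, within about 0.3 mm. I'll check the radial offset with subpixel profiles in the side view.

Run:
```python
from h import *
b=cv2.imread("pics/s5.png",0).astype(int);s4=cv2.imread("pics/side.png",0).astype(int)
print("rod/tube rows now")
for v in list(range(288,324,2)):print(v,b[v,288:308])
print("start")
for v in range(308,322,3):print(v,s4[v,288:308])
```

```text
rod/tube rows now
288 [149 147 149 151 154 151  91  56  55  53  48  51  80 137 150 151 148 147
 147 149]
290 [151 149 149 149 151 155 153  93  80  79  84 130 152 150 149 146 148 147
 147 148]
292 [150 150 150 147 149 152 153  93  74  78  83 126 152 149 148 148 148 149
 147 147]
294 [149 151 149 148 147 152 150  94  76  79  79 130 150 149 150 147 148 147
 149 148]
296 [150 151 150 150 149 151 152  92  77  76  84 149 149 148 148 147 149 147
 148 149]
298 [150 150 149 150 150 151 153  81  76  77  88 148 152 148 147 147 150 149
 148 148]
300 [151 150 150 149 153 149 142  80  77  80  92 145 148 148 149 149 149 150
 150 149]
302 [150 151 150 153 144  86  77  78  80  81  79 110 134 146 150 148 149 151
 151 152]
304 [153 155 156 153 113  82  75  77  81  79  74  81 127 133 151 153 151 150
 152 153]
306 [ 57  58  71  72  63  84 102 107 105 104 116 139 137  96 112 112 118 143
 145 145]
308 [51 49 50 47 65 76 77 86 96 97 89 83 81 70 53 52 52 53 55 55]
310 [52 51 49 49 68 77 79 78 79 81 83 83 82 70 55 56 56 58 60 59]
312 [46 48 47 49 65 78 78 79 80 81 83 82 83 65 54 56 57 55 59 58]
314 [44 45 46 46 65 77 79 80 81 79 82 83 82 61 55 55 57 57 57 60]
316 [45 47 45 47 76 76 78 81 80 81 83 82 82 56 52 55 56 57 58 59]
318 [45 44 45 48 77 79 80 80 81 80 81 82 81 57 53 55 55 57 57 59]
320 [47 48 45 46 66 79 81 79 81 80 82 82 78 52 53 54 56 58 56 57]
322 [46 47 46 48 45 58 74 78 83 81 81 69 53 53 51 55 56 55 57 59]
start
308 [ 53  54  53  54  66  75  79  86 102 101  92  86  81  73  56  54  55  55
  56  56]
311 [55 55 54 54 68 78 79 82 80 82 83 83 85 72 58 59 60 59 59 62]
314 [55 53 52 53 70 78 79 81 79 82 84 83 82 64 56 58 60 59 60 61]
317 [53 53 49 51 74 79 79 80 80 82 82 83 82 60 56 57 60 60 59 59]
320 [53 50 50 51 67 79 79 81 80 81 81 82 80 56 58 57 59 59 57 61]
```

The rod is about 1.5 mm short radially, so I'm shifting 1.3 mm outward and lowering gently.

{"name": "move_arm", "arguments": {"increments": [{"translation": [-0.005,0,0.007],"rot": [0,0,0],"fingers": -1},{"translation": [-0.005,0,0.007],"rot": [0,0,0],"fingers": -1},{"translation": [0.02,0,0.026],"rot": [0,0,0],"fingers": -1},{"translation": [0.05,0,0.045],"rot": [0,0,0],"fingers": -1},{"translation": [0.077,0,0.064],"rot": [0,0,0],"fingers": -1},{"translation": [0.077,0,0.064],"rot": [0,0,0],"fingers": -1}]}}

```text
time: 14.05
eef_pos: [0.4863, -0.4021, 0.2575]
tcp_rot: [0.756, 2.079, -0.395]
force: [-0.0, -0.6, -1.0]
finger_gap: 0.271
gripper_force: 61.3
```

{"name": "move_arm", "arguments": {"increments": [{"translation": [0.01,0,0.007],"rot": [0,0,0],"fingers": -1},{"translation": [0.02,0,0.014],"rot": [0,0,0],"fingers": -1},{"translation": [0.03,0,0.021],"rot": [0,0,0],"fingers": -1},{"translation": [0.03,0,0.021],"rot": [0,0,0],"fingers": -1},{"translation": [0.03,0,0.021],"rot": [0,0,0],"fingers": -1}]}}

```text
time: 14.55
eef_pos: [0.4864, -0.4023, 0.2526]
tcp_rot: [0.757, 2.078, -0.395]
force: [0.2, -0.2, -0.8]
finger_gap: 0.271
gripper_force: 61.3
```

The tip is entering the bore with no contact force. Continuing down.

{"name": "move_arm", "arguments": {"increments": [{"translation": [0.02,0,0.014],"rot": [0,0,0],"fingers": -1},{"translation": [0.04,0,0.028],"rot": [0,0,0],"fingers": -1},{"translation": [0.06,0,0.042],"rot": [0,0,0],"fingers": -1},{"translation": [0.082,0,0.057],"rot": [0,0,0],"fingers": -1},{"translation": [0.082,0,0.057],"rot": [0,0,0],"fingers": -1}]}}

```text
time: 15.05
eef_pos: [0.4862, -0.4021, 0.2371]
tcp_rot: [0.757, 2.079, -0.395]
force: [0.6, -0.5, -3.0]
finger_gap: 0.274
gripper_force: 61.3
```

{"name": "move_arm", "arguments": {"increments": [{"translation": [0.02,0,0.014],"rot": [0,0,0],"fingers": -1},{"translation": [0.04,0,0.028],"rot": [0,0,0],"fingers": -1},{"translation": [0.055,0,0.038],"rot": [0,0,0],"fingers": -1},{"translation": [0.055,0,0.038],"rot": [0,0,0],"fingers": -1},{"translation": [0.055,0,0.038],"rot": [0,0,0],"fingers": -1}]}}

```text
time: 15.55
eef_pos: [0.4864, -0.4022, 0.2279]
tcp_rot: [0.756, 2.078, -0.395]
force: [0.3, 0.0, -1.2]
finger_gap: 0.271
gripper_force: 61.3
```

{"name": "move_arm", "arguments": {"increments": [{"translation": [0.0055,0,0.004],"rot": [0,0,0],"fingers": -1},{"translation": [0.011,0,0.0075],"rot": [0,0,0],"fingers": -1},{"translation": [0.0165,0,0.0115],"rot": [0,0,0],"fingers": -1},{"translation": [0.022,0,0.015],"rot": [0,0,0],"fingers": -1},{"translation": [0.0275,0,0.019],"rot": [0,0,0],"fingers": -1},{"translation": [0.0275,0,0.019],"rot": [0,0,0],"fingers": -1}]}}

```text
time: 16.15
eef_pos: [0.4861, -0.4021, 0.2223]
tcp_rot: [0.757, 2.079, -0.395]
force: [-0.1, -0.3, -2.1]
finger_gap: 0.273
gripper_force: 61.3
```

{"name": "move_arm", "arguments": {"increments": [{"translation": [0.0055,0,0.004],"rot": [0,0,0],"fingers": -1},{"translation": [0.011,0,0.0075],"rot": [0,0,0],"fingers": -1},{"translation": [0.0165,0,0.0115],"rot": [0,0,0],"fingers": -1},{"translation": [0.0165,0,0.0115],"rot": [0,0,0],"fingers": -1}]}}

```text
time: 16.55
eef_pos: [0.4861, -0.4021, 0.2193]
tcp_rot: [0.757, 2.079, -0.395]
force: [-0.0, -0.4, -2.2]
finger_gap: 0.271
gripper_force: 61.3
```

{"name": "move_arm", "arguments": {"increments": [{"translation": [0.0055,0,0.004],"rot": [0,0,0],"fingers": -1},{"translation": [0.011,0,0.0075],"rot": [0,0,0],"fingers": -1},{"translation": [0.0165,0,0.0115],"rot": [0,0,0],"fingers": -1},{"translation": [0.0165,0,0.0115],"rot": [0,0,0],"fingers": -1}]}}

```text
time: 16.95
eef_pos: [0.4861, -0.4021, 0.2163]
tcp_rot: [0.757, 2.079, -0.395]
force: [-0.4, -0.7, -1.7]
finger_gap: 0.272
gripper_force: 61.3
```

{"name": "move_arm", "arguments": {"increments": [{"translation": [0.0055,0,0.004],"rot": [0,0,0],"fingers": -1},{"translation": [0.011,0,0.0075],"rot": [0,0,0],"fingers": -1},{"translation": [0.0165,0,0.0115],"rot": [0,0,0],"fingers": -1},{"translation": [0.0165,0,0.0115],"rot": [0,0,0],"fingers": -1}]}}

```text
time: 17.35
eef_pos: [0.4861, -0.4021, 0.2133]
tcp_rot: [0.757, 2.079, -0.395]
force: [0.6, 0.1, -1.7]
finger_gap: 0.273
gripper_force: 61.3
```

{"name": "move_arm", "arguments": {"increments": [{"translation": [0.0055,0,0.004],"rot": [0,0,0],"fingers": -1},{"translation": [0.011,0,0.0075],"rot": [0,0,0],"fingers": -1},{"translation": [0.011,0,0.0075],"rot": [0,0,0],"fingers": -1}]}}

```text
time: 17.65
eef_pos: [0.4862, -0.4022, 0.2117]
tcp_rot: [0.757, 2.078, -0.395]
force: [-0.9, 0.6, -1.2]
finger_gap: 0.275
gripper_force: 61.5
```

{"name": "move_arm", "arguments": {"increments": [{"translation": [0.0055,0,0.004],"rot": [0,0,0],"fingers": -1},{"translation": [0.011,0,0.0075],"rot": [0,0,0],"fingers": -1},{"translation": [0.011,0,0.0075],"rot": [0,0,0],"fingers": -1}]}}

```text
time: 17.95
eef_pos: [0.487, -0.4029, 0.2116]
tcp_rot: [0.756, 2.075, -0.396]
force: [-3.3, 2.3, 9.6]
finger_gap: 0.274
gripper_force: 62.5
```

{"name": "move_arm", "arguments": {"increments": [{"translation": [0.0055,0,0.004],"rot": [0,0,0],"fingers": -1},{"translation": [0.011,0,0.0075],"rot": [0,0,0],"fingers": -1},{"translation": [0.011,0,0.0075],"rot": [0,0,0],"fingers": -1}]}}

```text
time: 18.25
eef_pos: [0.488, -0.4034, 0.2114]
tcp_rot: [0.755, 2.072, -0.396]
force: [-3.2, 2.5, 14.6]
finger_gap: 0.27
gripper_force: 63.0
```

The floor is felt at TCP z ≈ 0.2117, tip about 49 mm down. I'll ease the push, then release.

{"name": "move_arm", "arguments": {"increments": [{"translation": [-0.008,0,-0.0055],"rot": [0,0,0],"fingers": -1},{"translation": [-0.016,0,-0.011],"rot": [0,0,0],"fingers": -1},{"translation": [-0.016,0,-0.011],"rot": [0,0,0],"fingers": -1},{"translation": [-0.016,0,-0.011],"rot": [0,0,0],"fingers": -1}]}}

```text
time: 18.65
eef_pos: [0.4867, -0.4025, 0.2115]
tcp_rot: [0.756, 2.076, -0.395]
force: [2.6, -0.0, 5.7]
finger_gap: 0.276
gripper_force: 61.6
```

{"name": "move_arm", "arguments": {"increments": [{"translation": [0,0,0],"rot": [0,0,0],"fingers": -0.35},{"translation": [0,0,0],"rot": [0,0,0],"fingers": -0.2},{"translation": [0,0,0],"rot": [0,0,0],"fingers": 0.1},{"translation": [0,0,0],"rot": [0,0,0],"fingers": 0.5},{"translation": [0,0,0],"rot": [0,0,0],"fingers": 1},{"translation": [0,0,0],"rot": [0,0,0],"fingers": 1},{"translation": [0,0,0],"rot": [0,0,0],"fingers": 1}]}}

```text
time: 19.35
eef_pos: [0.486, -0.4021, 0.2104]
tcp_rot: [0.757, 2.078, -0.395]
force: [0.5, -0.0, 0.4]
finger_gap: 0.998
gripper_force: 0.0
```

Run:
```python
from h import *
f=lambda im,x,y,w,h,s:cv2.resize(im[y:y+h,x:x+w],None,fx=s,fy=s,interpolation=cv2.INTER_CUBIC)
print(get_state()["force"]);w=read_camera("wrist");b=read_camera("side")
cv2.imwrite("pics/m6.png",np.hstack([w,f(b,270,240,60,105,4)]))
```

```text
[ 0.4723485  -0.02131717  0.40628014]
```

View pics/m6.png

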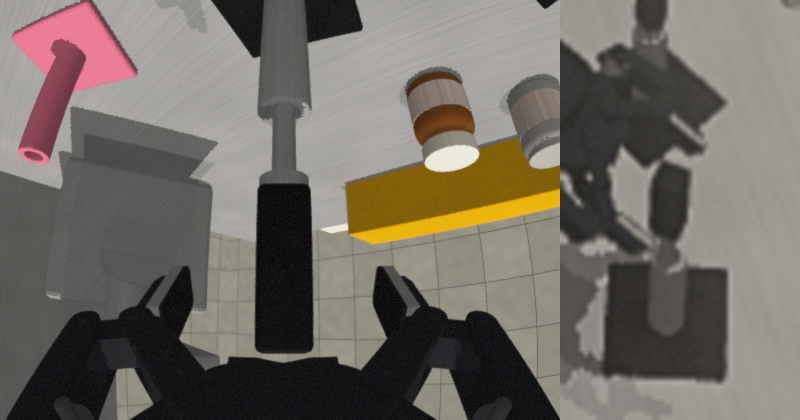

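The wrist and side views show the steel standing upright in the tube at (284,260), with both fingers clear of it. Backing straight out.

{"name": "move_arm", "arguments": {"increments": [{"translation": [0,0,-0.06],"rot": [0,0,0],"fingers": 1},{"translation": [0,0,-0.15],"rot": [0,0,0],"fingers": 1},{"translation": [0,0,-0.27],"rot": [0,0,0],"fingers": 1},{"translation": [0,0,-0.4],"rot": [0,0,0],"fingers": 1},{"translation": [0,0,-0.52],"rot": [0,0,0],"fingers": 1},{"translation": [0,0,-0.6],"rot": [0,0,0],"fingers": 1},{"translation": [0,0,-0.6],"rot": [0,0,0],"fingers": 1},{"translation": [0,0,-0.6],"rot": [0,0,0],"fingers": 1}]}}

```text
time: 20.25
eef_pos: [0.4301, -0.3548, 0.2624]
tcp_rot: [0.756, 2.077, -0.394]
force: [0.3, -0.3, -0.1]
finger_gap: 1.0
gripper_force: 0.0
```

Run:
```python
from h import *
f=lambda im,x,y,w,h,s:cv2.resize(im[y:y+h,x:x+w],None,fx=s,fy=s,interpolation=cv2.INTER_CUBIC)
s=get_state();print(s["force"],s["joints"]);b=read_camera("side");a=read_camera("top")
cv2.imwrite("pics/m7.png",np.hstack([f(b,200,100,170,250,2.2),f(a,150,200,80,55,5)[:0].reshape(0,0,3) if 0 else cv2.copyMakeBorder(f(a,150,200,80,55,5),0,275,0,0,0)]))
```

```text
[ 0.32543609 -0.26987159 -0.08811063] [ 0.19994847 -0.354008    0.28194155  2.40290738  1.1379829   0.27282538
  0.3929312 ]
```

View pics/m7.png

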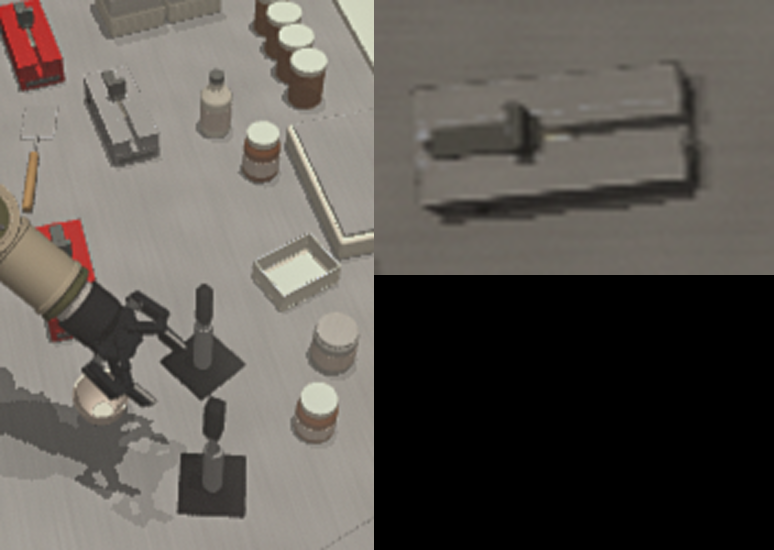

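The steel stands in the tube, the slide is back at rest as at the start, and the gripper is clear with zero force. Handing in.

```bash
python3 -c "
from workcell import *
print(job_done())"
```

```text
the job is handed in; nothing more can be done
None
```

The honing steel stands upright on the floor of the empty tube, about 49 mm below the mouth by my estimate; the ejector slide is back at rest, nothing on the counter looked shifted, and the job is handed in (no verdict was shown).

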